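# Lock the cover fastener of a control box with the screwdriver

### The arm

A 6-joint arm with a two-finger parallel gripper is mounted at the origin on a cart in front of the work surface, level with it; the furniture and walls round the work are solid. World frame = base frame: x ahead of the robot, y to its left, z up, the work surface at z = 0. Lengths are in m, angles in degrees, forces in N, time in s.
With the tool pointing down it reaches from about 0.325 to 0.775 m from the base axis. Payload 9.3 kg.
Tool frame: the origin (TCP) lies on the centre line of the jaws, within the pads' length; the fingertips stand 22 mm ahead of it and the grasp point (between the pads) lies 3 mm ahead of it (nose_length is the distance from the TCP to the fingertips, in m); z points along the fingers, y is the line along which they close (so a half turn about z gives the same grasp; the last joint's range is limited). The gripper opens to 85 mm and grips with 20 to 120 N. Pads are 22 mm wide; open, the fingers measure 114 mm over their backs; the gripper's body (76 mm by 85 mm) begins 54 mm behind the grasp point. The pads swing forward as they close: fully open they stand 13 mm farther back than shut.
Start: joints at [67.517, 14.817, 1.232, 76.415, 0, 81.257], TCP at [0.131, 0.534, 0.253] pointing down, gripper open.
Joint ranges: [-174.27, 174.27], [-52.1, 104.24], [-59.71, 78.15], [-110.17, 111.67], [-87.03, 83.33], [-180, 180]. Speed limits (degrees/s): [127.2, 127.2, 159.86, 180, 180, 180].

### API

Orientations are given as a 3x3 rotation matrix whose columns are the frame's x, y, z axes.
In Python, from cell import * gives the robot as it stands. The module is installed in compiled form; this text tells all that it offers.
- The arm moves only by the tool arm_command, never from a script. Its arguments are lists of equal length, an entry for each row: "claw": the finger opening in mm, from 0 to 85.4; "xyz": the shift along the tool's x, y, z in mm, a list of three; "spin": the turn about the tool's z in rad. In form: {"claw": [claw, ...], "xyz": [[tx, ty, tz], ...], "spin": [spin, ...]}. A call has 1 to 12 rows; each row is the pose to reach, as a shift and turn from the pose commanded when the call began, along the tool's axes at that moment; what a row does not reach only later rows make up. A row lasts 1/8 s, in which the tool goes at most 62.5 mm and 10.7 degrees, less where a joint would pass 70% of its speed; a pose out of reach is approached as far as the arm can. A call with a gripper value outside its range is refused whole. The fingers move at their own pace and stop on an object; "squeeze" is the grip in N (left out, the last holds). Time passes only in rows, so rows that repeat a pose let the fingers close. It gives the time, the measured TCP pose, the force, the opening and the grip force at its end, in the units of the state.
- sense(): the state, without advancing time (a new reading comes with each control period).
- get_image(name): name is "scene" or "side" or "wrist"; returns a dict with "pixels" (400x640x3 uint8, red, green, blue), "fx", "fy", "cx", "cy" (pixels), "extrinsics" (4x4, takes a point from world to camera coordinates). Camera axes: x right, y up, looking along -z (the intrinsics and any distortion apply to the point x, -y, -z); pixel columns grow to the right and rows downward; lengths in m; the calibration is good to about 2 mm. A picture is of the moment at which its call begins. There is no depth.
- job_done(): hands the job in; it is judged then, once.
The state is a dict: "time_s": time; "joint_pos": joint angles; "joint_velocities": joint speeds; "joint_efforts": joint torques, N m; "tcp_pos": TCP position; "orientation": TCP orientation; "ft_force": force on the tool from outside, world axes, zero at the start; "torque": the same for the moment, N m; "opening": finger opening in m; "gripper_force": force on a finger pad.
Only numpy, scipy, OpenCV 4.12 (cv2) and the standard library are available. Lean on these libraries where they do the work, as an engineer would, in place of code of your own. Each camera call takes 0.05 s, during which the arm holds its last target. There are 200 camera calls.

### The job

Take the red-handled screwdriver out of the wooden rack and lock the open spring-loaded cover fastener of the control box: seat the bit in its slot, push it in, and keep pushing while you turn it clockwise to its stop, where the slot points at the red marks. Then put the screwdriver back upright in the same rack hole, and leave the gimlet in the rack alone.

Things in the scene. Friction and masses are not known exactly. Their poses are not given: they have to be found in the camera images.
- driver_grip (a point): Red screwdriver upright in a rack hole; point: middle of handle, on the axis; z up, x along the bit's width. Handle 85 long (42 above and below the point), up to 27 thick, round. Bit tip 158 straight below the point, a flat 15 wide (x), 6.4 thick (y); shaft 6.4 thick. A 36 wide collar, underside 49 below the point, rests on the rack top, 125 above the table. 0.12 kg. (all mm)
- gimlet_grip (a point): Gimlet with thin pale handle (16 mm thick, 88 mm above its collar, top 218 mm above the table), upright in the other rack hole; point: middle of its handle. Leave it alone. The rack is fixed, 70 x 250 mm, 125 mm high, with two open 26 mm square holes 150 mm apart; each tool stands in the middle of its hole.
- screw_slot (a point): Open fastener on a fixed grey box (110 x 170 x 46 mm): brass head 31 mm wide in a dark collar. Point: on its vertical axis, on the slot's floor, 55 mm above the table; x along the slot, turns with it. Slot open-ended, 8 mm deep: 8 mm wide in the lower 4 mm, flaring to 16 mm at the top. The head springs down up to 6 mm (3 N to start, 9 N fully in); keep it about 4 mm in while turning.
- screw (a joint): Turn of the open fastener in rad, clockwise from above: 0 to 0.15 when open, 1.05 (60 degrees) at its stop, locked. Stays where it is left (0.05 N m friction). The bit has about 0.1 rad of play, so turn the tool 0.15 rad past. The equal head 100 mm away on the same cover is already locked and fixed; red marks by each head show the slot's locked direction.
Things that resemble listed ones, but are neither listed nor needed, are in the scene too. Leave any turquoise look-alike of the part that bears driver_grip alone.

How it is judged:
By the outcome, as a careful person would: the job done as asked, in the order asked, and still so for the second after the job is handed in, with the robot touching nothing.
It also fails if it takes over 67 s, if anything falls off the work surface, if the arm or the gripper's body presses on something with over 40 N, if the wrist force passes 120 N, or if a joint passes its speed limit or range.

## Working session

There is one attempt and no reset: what is moved stays moved. The work goes in short steps, Python scripts to look and compute and a tool call to move; the robot and the scene stay as the last step left them, time stands still between calls to the robot, and variables do not carry over. Pictures are saved under pics/ and viewed, at most 12 in all, crops included, and the job is handed in when it is done.

Besides the shell and the picture viewer there is one more tool, called after ">>>" by a JSON object that holds its "api" and its "payload". arm_command: Moves the arm, as the interface text tells. Its arguments: {"type":"object","properties":{"claw":{"type":"array","items":{"type":"number"}},"xyz":{"type":"array","items":{"type":"array","items":{"type":"number"}}},"spin":{"type":"array","items":{"type":"number"}},"squeeze":{"type":"number"}},"required":["claw","xyz","spin"]}

```bash
mkdir -p pics
cat > h.py <<'E'
from cell import *
import numpy as np, cv2
def grab(n,tag):
    im=get_image(n); cv2.imwrite(f'pics/{tag}.png',im['pixels'][:,:,::-1]); np.save(f'pics/{tag}.npy',im,allow_pickle=True); return im
def load(tag): return np.load(f'pics/{tag}.npy',allow_pickle=True).item()
def ray(im,u,v):
    E=np.array(im['extrinsics']); R=E[:3,:3]; c=-R.T@E[:3,3]
    d=np.array([(u-im['cx'])/im['fx'],-(v-im['cy'])/im['fy'],-1.]); return c,R.T@d
def onz(im,u,v,z):
    c,d=ray(im,u,v); return c+d*(z-c[2])/d[2]
def proj(im,p):
    E=np.array(im['extrinsics']); q=E[:3,:3]@np.array(p)+E[:3,3]
    return np.array([im['cx']+im['fx']*q[0]/-q[2], im['cy']-im['fy']*q[1]/-q[2]])
def tri(obs):
    A=np.zeros((3,3));b=np.zeros(3)
    for im,u,v in obs:
        c,d=ray(im,u,v); d/=np.linalg.norm(d); P=np.eye(3)-np.outer(d,d); A+=P;b+=P@c
    return np.linalg.solve(A,b)
E
python3 - <<'E'
from h import *
I=[grab(n,n+'0') for n in('scene','side','wrist')]
for i in I: print(i['fx'],i['cx'],i['cy'],[k for k in i if k not in('pixels',)],np.round(-np.array(i['extrinsics'])[:3,:3].T@np.array(i['extrinsics'])[:3,3],3))
s=np.vstack([cv2.resize(i['pixels'],(480,300)) for i in I[:2]]); cv2.imwrite('pics/two.png',s[:,:,::-1])
s=sense();print(s['tcp_pos'],np.round(s['orientation'],3))
E
```

```text
407.1169689703304 314.92782427307645 198.72474868484275 ['fx', 'fy', 'cx', 'cy', 'extrinsics'] [ 0.141 -0.781  0.745]
397.918594907726 319.74565299489126 199.88938574792795 ['fx', 'fy', 'cx', 'cy', 'extrinsics'] [ 0.555 -0.843  0.483]
284.9689955381578 322.65129912785795 197.39739477141543 ['fx', 'fy', 'cx', 'cy', 'extrinsics'] [0.049 0.553 0.373]
[0.13057434 0.53409766 0.25281579] [[-0.971  0.238 -0.   ]
 [ 0.238  0.971 -0.001]
 [ 0.    -0.001 -1.   ]]
```

View pics/scene0.png

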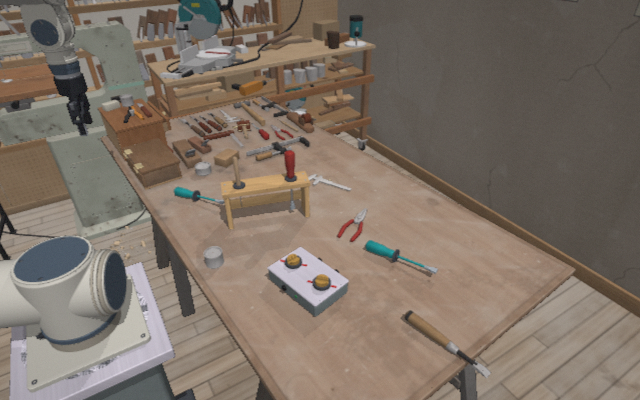

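View pics/side0.png

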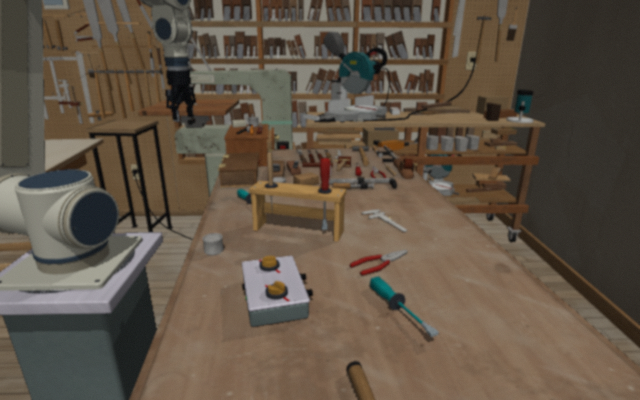

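View pics/wrist0.png

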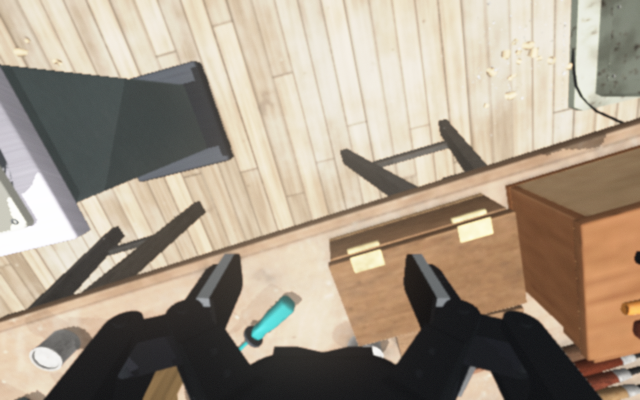

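Scene: the red driver is at (290,165) and the gimlet at (238,170) in the rack. The box is at (308,280), with heads at (293,260) and (321,282). The turquoise look-alikes lie flat at (190,195) and (385,250). Next I'll localise these and view an enlarged crop.

Run:
```python
from h import *
A,B=load('scene0'),load('side0')
def blobs(im,lo,hi,box,mn):
    x0,y0,x1,y1=box; h=cv2.cvtColor(im['pixels'],cv2.COLOR_RGB2HSV); m=cv2.inRange(h,lo,hi)
    if lo[0]==0: m|=cv2.inRange(h,(172,lo[1],lo[2]),(180,255,255))
    k=np.zeros_like(m);k[y0:y1,x0:x1]=m[y0:y1,x0:x1]
    n,_,s,c=cv2.connectedComponentsWithStats(k)
    return [(s[i].tolist(),np.round(c[i],1).tolist()) for i in range(1,n) if s[i][4]>mn]
rA=blobs(A,(0,150,60),(6,255,255),(275,140,305,190),30);rB=blobs(B,(0,150,60),(6,255,255),(312,145,340,200),30)
print(rA,rB)
print('drv',tri([(A,*rA[0][1]),(B,*rB[0][1])]))
for n,im,box in(('A',A,(265,245,350,315)),('B',B,(240,250,315,325))):
    for s,c in blobs(im,(10,120,60),(30,255,255),box,20): print(n,s,c,onz(im,*c,.062))
def crop(im,x,y,w,h,f): return cv2.resize(im['pixels'][y:y+h,x:x+w],None,fx=f,fy=f,interpolation=cv2.INTER_CUBIC)
c=np.hstack([crop(A,220,140,100,75,4),crop(B,250,145,100,75,4)]); d=np.hstack([crop(A,260,240,100,75,4),crop(B,235,250,100,75,4)])
cv2.imwrite('pics/crop1.png',np.vstack([c,d])[:,:,::-1])
```

```text
[([285, 151, 9, 27, 190], [289.5, 162.4])] [([319, 157, 12, 33, 258], [324.4, 171.5])]
drv [0.59729163 0.13529718 0.17545694]
A [287, 255, 13, 10, 100] [292.6, 259.6] [ 0.46511537 -0.11577704  0.062     ]
A [315, 275, 13, 12, 123] [321.4, 280.5] [ 0.48798894 -0.21235546  0.062     ]
B [262, 255, 15, 13, 153] [268.8, 261.2] [ 0.4727121  -0.11847181  0.062     ]
B [268, 282, 17, 13, 167] [276.4, 288.3] [ 0.49543879 -0.21719875  0.062     ]
```

View pics/crop1.png

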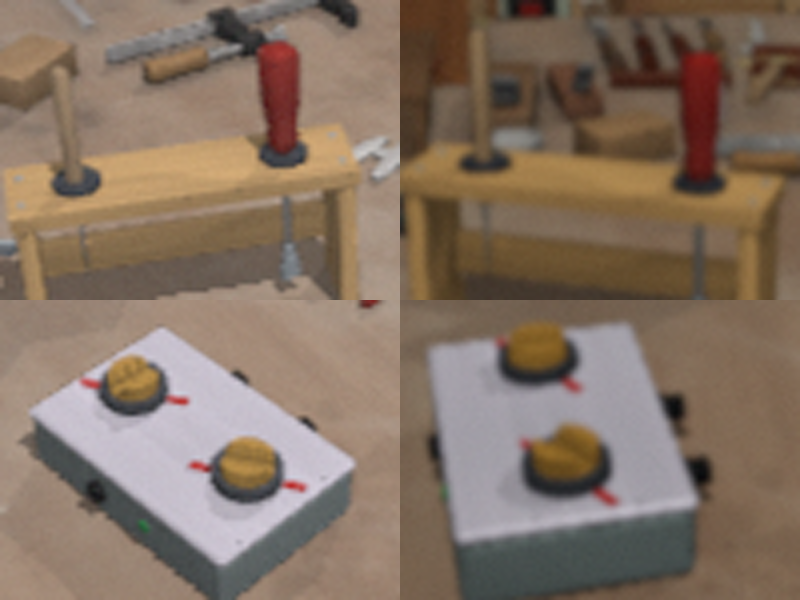

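Candidates:
- **Driver:** the red handle at (290,165) is upright in the rack and is the one to take. The turquoise tools lie on the table and the pale one is the gimlet.
- **Fastener:** the head at scene (321,282) has its slot in line with its red marks, so it is locked. The head at (293,260) has its slot across the marks, so it is the open one.

The driver point's height of 0.1755 m agrees with the expected 0.174 m.

Run:
```python
from h import *
A,B=load('scene0'),load('side0'); W=load('wrist0')
# gimlet: collar centres (crop px ->image), z~0.128
for im,u,v in((A,220+76/4,140+180/4),(A,220+284/4,140+152/4),(B,250+84/4,145+160/4),(B,250+299/4,145+182/4)): print('collar',onz(im,u,v,.128).round(4))
for im,p,q in((A,(260+83/4,240+83/4),(260+187/4,240+101/4)),(A,(260+193/4,240+166/4),(260+303/4,240+188/4)),(B,(235+124/4,250+145/4),(235+217/4,250+196/4))):
    a,b=onz(im,*p,.047),onz(im,*q,.047); d=b-a; print('marks',a.round(3),b.round(3),((a+b)/2).round(3),np.degrees(np.arctan2(d[1],d[0])))
E=np.array(W['extrinsics']);s=sense();R=np.array(s['orientation']);t=np.array(s['tcp_pos'])
print('cam in tool',(R.T@(-E[:3,:3].T@E[:3,3]-t)).round(4));print('cam axes in tool (cols x,y,z)\n',(R.T@E[:3,:3].T).round(3))
p=np.array([.597,.135,.32]); d=R.T@(p-t); print(d*1000)
```

```text
collar [0.4515 0.1721 0.128 ]
collar [0.5944 0.1263 0.128 ]
collar [0.4558 0.1709 0.128 ]
collar [0.5985 0.1247 0.128 ]
marks [ 0.445 -0.089  0.047] [ 0.492 -0.137  0.047] [ 0.469 -0.113  0.047] -45.74559489969917
marks [ 0.468 -0.186  0.047] [ 0.513 -0.235  0.047] [ 0.49  -0.211  0.047] -47.04873140535355
marks [ 0.473 -0.187  0.047] [ 0.519 -0.23   0.047] [ 0.496 -0.209  0.047] -42.33379104046485
cam in tool [ 0.0838 -0.0012 -0.1199]
cam axes in tool (cols x,y,z)
 [[ 0.001  0.946  0.324]
 [ 1.    -0.001 -0.   ]
 [ 0.     0.324 -0.946]]
[-547.86119656 -276.95695028  -66.99637785]
```

>>> {"api": "arm_command", "payload": {"claw": [85,85,85,85,85,85,85,85,85,85,85,85], "xyz": [[-15,-8,-45],[-65,-35,-60],[-120,-60,-60],[-180,-90,-60],[-235,-120,-60],[-290,-148,-60],[-345,-176,-50],[-400,-204,-40],[-450,-230,-35],[-500,-255,-30],[-548,-280,-27],[-548,-280,-27]], "spin": [0,0,0.07,0.07,0.07,0.07,0.07,0.07,0.07,0.07,0.07,0.07]}}

```text
time_s: 1.65
tcp_pos: [0.5985, 0.1293, 0.2782]
orientation: [[-0.951, 0.309, -0.002], [0.309, 0.951, -0.001], [0.002, -0.001, -1.0]]
ft_force: [-0.8, -0.5, 0.0]
opening: 0.085
gripper_force: 0.0
```

Run:
```python
from h import *
W=grab('wrist','wrist1')
h=cv2.cvtColor(W['pixels'],cv2.COLOR_RGB2HSV);m=cv2.inRange(h,(0,150,60),(6,255,255))|cv2.inRange(h,(172,150,60),(180,255,255))
n,_,s,c=cv2.connectedComponentsWithStats(m)
for i in range(1,n):
    if s[i][4]>60: print(s[i],c[i].round(1))
for p in((.597,.131,.216),(.597,.131,.174),(.597,.131,.128),(.453,.171,.218)): print(p,proj(W,p).round(1))
s=sense();print(s['time_s'],s['tcp_pos'],np.round(s['orientation'],3),np.round(s['joint_pos'],1))
```

```text
[309 194  36  42 940] [327.2 217.7]
[226 230  44  36 251] [248.5 245.6]
[243 269  15   9  64] [249.7 272.9]
(0.597, 0.131, 0.216) [326.  223.7]
(0.597, 0.131, 0.174) [325.5 203.2]
(0.597, 0.131, 0.128) [325.1 187.3]
(0.453, 0.171, 0.218) [315.1 -36.8]
1.7 [0.59722675 0.13072846 0.27893294] [[-0.952  0.307 -0.002]
 [ 0.307  0.952 -0.   ]
 [ 0.002 -0.001 -1.   ]] [ 4.5 20.8 13.6 82.9  0.  22.4]
```

View pics/wrist1.png

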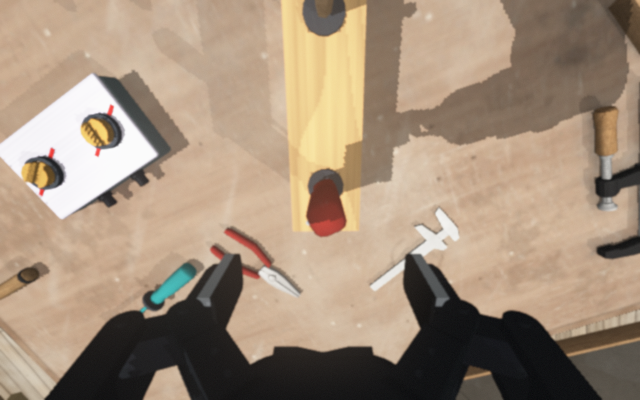

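The wrist view shows the handle top at (327,221), about 1.5 mm from the prediction, with the collar at (326,185). It also shows the open head at (101,131) with its slot across the marks. Descending to grasp.

>>> {"api": "arm_command", "payload": {"claw": [85,85,85,85,0,0,0,0,0,0], "xyz": [[1,0,40],[1.5,0.5,80],[1.5,0.5,102],[1.5,0.5,102],[1.5,0.5,102],[1.5,0.5,102],[1.5,0.5,102],[1.5,0.5,102],[1.5,0.5,102],[1.5,0.5,102]], "spin": [0,0,0,0,0,0,0,0,0,0], "squeeze": 70}}

```text
time_s: 2.95
tcp_pos: [0.5954, 0.133, 0.1792]
orientation: [[-0.952, 0.305, 0.001], [0.305, 0.952, 0.0], [-0.001, 0.0, -1.0]]
ft_force: [-1.6, -0.4, 5.9]
opening: 0.0261
gripper_force: 68.2
```

```bash
python3 -c "
from h import *
s=sense();print(s['tcp_pos'],np.round(s['joint_pos'],2),np.round(s['orientation'],3))"
```

```text
[0.59544267 0.13295535 0.17921498] [ 4.71 22.24  1.29 68.96 -0.   22.47] [[-0.952  0.305  0.001]
 [ 0.305  0.952  0.   ]
 [-0.001  0.    -1.   ]]
```

>>> {"api": "arm_command", "payload": {"claw": [0,0,0,0,0,0], "xyz": [[0,0,-20],[0,0,-60],[0,0,-110],[0,0,-155],[0,0,-155],[0,0,-155]], "spin": [0,0,0,0,0,0]}}

```text
time_s: 3.7
tcp_pos: [0.595, 0.133, 0.3324]
orientation: [[-0.952, 0.305, -0.001], [0.305, 0.952, -0.0], [0.001, -0.0, -1.0]]
ft_force: [0.4, -0.4, -2.1]
opening: 0.0261
gripper_force: 68.7
```

Run:
```python
from h import *
A=grab('scene','scene2');B=grab('side','side2')
s=sense();t=np.array(s['tcp_pos']);print(s['time_s'],t,s['ft_force'])
cs=[]
for im in(A,B):
    u,v=proj(im,t-[0,0,.155]).astype(int);print(u,v); c=im['pixels'][v-40:v+35,u-50:u+50]; cs.append(cv2.resize(c,None,fx=4,fy=4,interpolation=cv2.INTER_CUBIC))
cv2.imwrite('pics/crop2.png',np.hstack(cs)[:,:,::-1])
```

```text
3.8 [0.59484658 0.13298902 0.33170248] [-0.10016813  1.12890689 -1.83056141]
289 162
323 171
```

View pics/crop2.png

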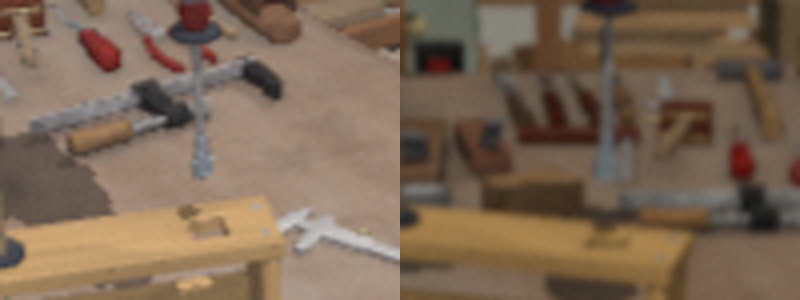

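Scene: the bit hangs straight below the collar at scene (290,180) with its broad face turned roughly to the scene camera, and the hole is empty at about (291,196). Next I'll move beside the open head to see bit and slot together.

>>> {"api": "arm_command", "payload": {"claw": [0,0,0,0,0,0,0,0,0], "xyz": [[5,-25,0],[10,-70,0],[20,-120,0],[30,-170,30],[40,-215,60],[44,-237,70],[44,-237,70],[44,-237,70],[44,-237,70]], "spin": [0,0,0,0,0,0,0,0,0]}}

```text
time_s: 4.92
tcp_pos: [0.4815, -0.0786, 0.2634]
orientation: [[-0.953, 0.304, 0.0], [0.304, 0.953, 0.0], [-0.0, 0.0, -1.0]]
ft_force: [-0.3, 0.7, -1.6]
opening: 0.0262
gripper_force: 68.9
```

Run:
```python
from h import *
W=grab('wrist','wrist3');grab('scene','scene3');grab('side','side3')
s=sense();t=np.array(s['tcp_pos']);print(s['time_s'],t,s['ft_force'])
print(proj(W,t-[0,0,.162]),proj(W,(.469,-.117,.063)))
u,v=proj(W,(.475,-.1,.075)).astype(int)
x0,y0=max(0,u-70),max(0,v-50);print(x0,y0)
cv2.imwrite('pics/crop3.png',cv2.resize(W['pixels'][y0:y0+100,x0:x0+133],None,fx=6,fy=6,interpolation=cv2.INTER_CUBIC)[:,:,::-1])
```

```text
5.075 [ 0.48136029 -0.07868968  0.26338995] [ 0.12094127  0.24447207 -1.08303358]
[323.60274931 185.45010862] [288.74137714 175.88683209]
233 129
```

View pics/crop3.png

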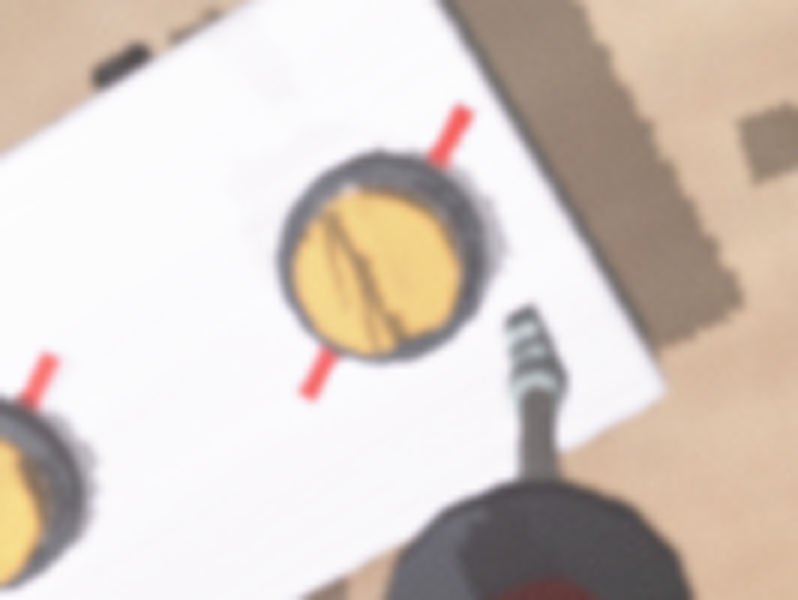

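The crop shows:
- The open head is centred near crop (383,258).
- Its slot runs from (335,215) to (400,340), and its red marks from (315,395) to (462,110).
- The bit's outer end edge runs from (505,325) to (535,308), so the bit's width lies about −30° from tool x, nearly parallel to the slot.

I'll convert these to tool-frame shifts.

Run:
```python
from h import *
W=load('wrist3');s=sense();t=np.array(s['tcp_pos']);R=np.array(s['orientation'])
P=lambda x,y,z:(R.T@(onz(W,233+x/6,129+y/6,z)-t))*1000
def ang(a,b): d=b-a; return np.degrees(np.arctan2(d[1],d[0]))
print('slot',ang(P(400,340,.06),P(335,215,.06)),'marks',ang(P(315,395,.047),P(462,110,.047)),'bit',ang(P(505,325,.1),P(535,308,.1))-90)
print('markmid',(P(315,395,.047)+P(462,110,.047))/2)
h=cv2.cvtColor(W['pixels'],cv2.COLOR_RGB2HSV);m=cv2.inRange(h,(12,60,90),(35,255,255))
m[:,:278]=0;m[:,314:]=0;m[:150]=0;m[192:]=0
m=cv2.morphologyEx(m,cv2.MORPH_CLOSE,np.ones((5,5)))
c=max(cv2.findContours(m,0,2)[0],key=cv2.contourArea);(u,v),r=cv2.minEnclosingCircle(c);M=cv2.moments(c);print(u,v,r,M['m10']/M['m00'],M['m01']/M['m00'])
q=P((u-233)*6,(v-129)*6,.063);print('head',q,'diam',2*r/W['fx']*np.linalg.norm(0.0)+0)
e=P(520,317,.1);print('bit end',e,'tip ctr',e-[6.5,-3.75,0])
```

```text
slot -25.34422039858423 marks 27.95591842278564 bit -30.44505982710394
markmid [  1.2042197  -31.534693   216.38772142]
295.544677734375 173.8491668701172 14.081119537353516 295.29073577599047 173.69943401846885
head [  2.6210923 -32.3131844 200.3872937] diam 0.0
bit end [  3.51782073  -4.07297752 163.38876225] tip ctr [ -2.98217927  -0.32297752 163.38876225]
```

>>> {"api": "arm_command", "payload": {"claw": [0,0,0,0,0,0,0,0], "xyz": [[1,-15,0],[3,-32,5],[3,-32,20],[3,-32,25],[3,-32,30],[3,-32,35],[3,-32,40],[3,-32,40]], "spin": [0.04,0.08,0.08,0.08,0.08,0.08,0.08,0.08], "squeeze": 100}}

```text
time_s: 6.08
tcp_pos: [0.4683, -0.1086, 0.223]
orientation: [[-0.925, 0.38, -0.0], [0.38, 0.925, 0.0], [0.001, 0.0, -1.0]]
ft_force: [-0.5, 0.2, -1.3]
opening: 0.0253
gripper_force: 97.7
```

Run:
```python
from h import *
W=grab('wrist','wrist4')
s=sense();t=np.array(s['tcp_pos']);print(s['time_s'],t,s['ft_force'],s['torque'],np.round(s['joint_pos'],1))
u,v=proj(W,t-[0,0,.155]).astype(int);x0,y0=u-66,v-50;print(x0,y0)
cv2.imwrite('pics/crop4.png',cv2.resize(W['pixels'][y0:y0+100,x0:x0+133],None,fx=6,fy=6,interpolation=cv2.INTER_CUBIC)[:,:,::-1])
```

```text
6.125 [ 0.46842195 -0.10872162  0.2232151 ] [-0.01852511  0.31093867 -1.47395792] [ 0.01117913  0.01323203 -0.01008919] [-23.1   8.8 -11.1  70.1   0.   -0.8]
257 137
```

View pics/crop4.png

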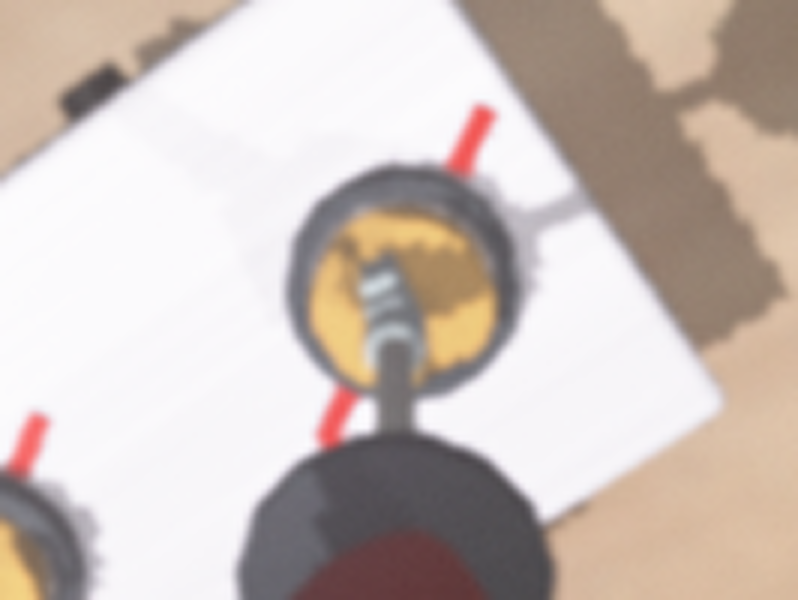

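The bit sits in the slot mouth with its end at (380,265), parallel to the slot and with no contact force yet. I'll nudge it slightly and push in.

>>> {"api": "arm_command", "payload": {"claw": [0,0,0,0,0,0], "xyz": [[1.5,0.5,0],[1.5,0.5,3],[1.5,0.5,6],[1.5,0.5,8],[1.5,0.5,9],[1.5,0.5,9]], "spin": [0,0,0,0,0,0], "squeeze": 110}}

```text
time_s: 6.88
tcp_pos: [0.4674, -0.1079, 0.2146]
orientation: [[-0.925, 0.38, 0.001], [0.38, 0.925, -0.0], [-0.001, -0.0, -1.0]]
ft_force: [-0.7, -0.5, 4.9]
opening: 0.0254
gripper_force: 107.7
```

The 6.3 N rise matches about 3.4 mm of spring travel, so the bit is seated. Push 1 mm more and turn.

>>> {"api": "arm_command", "payload": {"claw": [0,0,0,0,0,0,0,0,0,0,0,0], "xyz": [[0,0,1],[0,0,1],[0,0,1],[0,0,1],[0,0,1],[0,0,1],[0,0,1],[0,0,1],[0,0,1],[0,0,1],[0,0,1],[0,0,1]], "spin": [0,0.1,0.2,0.3,0.4,0.5,0.6,0.7,0.8,0.9,0.95,0.95]}}

```text
time_s: 8.38
tcp_pos: [0.468, -0.1077, 0.2139]
orientation: [[-0.228, 0.974, 0.002], [0.974, 0.228, 0.0], [-0.0, 0.002, -1.0]]
ft_force: [1.5, 1.7, 7.1]
opening: 0.0254
gripper_force: 107.6
```

```bash
python3 -c "
from h import *
s=sense();print(s['tcp_pos'],s['ft_force'],s['torque'],np.round(s['joint_pos'],2))"
```

```text
[ 0.46797605 -0.10768777  0.21389871] [1.45269739 1.69477603 7.13952029] [ 0.40652699 -0.61311172  0.04224764] [-2.302e+01  8.860e+00 -1.237e+01  6.866e+01  6.000e-02  5.377e+01]
```

>>> {"api": "arm_command", "payload": {"claw": [0,0,0,0], "xyz": [[0,0,0],[0,0,0],[0,0,0],[0,0,0]], "spin": [0.06,0.12,0.18,0.18]}}

```text
time_s: 8.88
tcp_pos: [0.468, -0.1077, 0.2139]
orientation: [[-0.051, 0.999, 0.002], [0.999, 0.051, 0.0], [-0.0, 0.002, -1.0]]
ft_force: [1.3, 1.5, 5.9]
opening: 0.0256
gripper_force: 108.8
```

```bash
python3 -c "
from h import *
s=sense();print(s['tcp_pos'],s['ft_force'],s['torque'],np.round(s['joint_pos'],2))"
```

```text
[ 0.46802462 -0.10771758  0.21392167] [1.32438463 1.46801135 5.89402841] [ 0.29094214 -0.62949734  0.20680576] [-2.302e+01  8.860e+00 -1.236e+01  6.865e+01  6.000e-02  6.408e+01]
```

>>> {"api": "arm_command", "payload": {"claw": [0,0,0], "xyz": [[0,0,0],[0,0,0],[0,0,0]], "spin": [0.05,0.08,0.08]}}

```text
time_s: 9.25
tcp_pos: [0.4679, -0.1077, 0.2139]
orientation: [[0.029, 1.0, 0.002], [1.0, -0.029, 0.0], [0.0, 0.002, -1.0]]
ft_force: [2.0, 0.6, 5.3]
opening: 0.0253
gripper_force: 109.7
```

```bash
python3 -c "
from h import *
s=sense();print(s['tcp_pos'],s['ft_force'],s['torque'],np.round(s['joint_pos'],2))"
```

```text
[ 0.46794855 -0.10769684  0.21390428] [2.02025    0.63389232 5.25424839] [ 0.31387329 -0.59781776  0.35762745] [-2.302e+01  8.860e+00 -1.236e+01  6.866e+01  5.000e-02  6.863e+01]
```

The torque climbs steeply, so the head is at its stop. Unwind slightly, lift straight out and move aside to look.

>>> {"api": "arm_command", "payload": {"claw": [0,0,0,0,0,0,0,0], "xyz": [[0,0,0],[0,0,-3],[0,0,-8],[0,0,-15],[0,0,-40],[0,30,-60],[0,50,-60],[0,50,-60]], "spin": [-0.15,-0.15,-0.15,-0.15,-0.15,-0.15,-0.15,-0.15]}}

```text
time_s: 10.25
tcp_pos: [0.5176, -0.1094, 0.2728]
orientation: [[-0.12, 0.993, -0.002], [0.993, 0.12, -0.0], [0.0, -0.002, -1.0]]
ft_force: [0.2, 0.4, -0.7]
opening: 0.0255
gripper_force: 108.2
```

Run:
```python
from h import *
W=grab('wrist','wrist5');s=sense();t=np.array(s['tcp_pos']);print(s['time_s'],t,np.round(s['orientation'],3),np.round(s['joint_pos'],1),s['ft_force'])
u,v=((proj(W,t-[0,0,.16])+proj(W,(.47,-.11,.063)))/2).astype(int);x0,y0=u-80,v-60;print(x0,y0)
cv2.imwrite('pics/crop5.png',cv2.resize(W['pixels'][y0:y0+120,x0:x0+160],None,fx=5,fy=5,interpolation=cv2.INTER_CUBIC)[:,:,::-1])
```

```text
10.3 [ 0.51678018 -0.10924265  0.27280657] [[-0.12   0.993 -0.002]
 [ 0.993  0.12   0.   ]
 [ 0.    -0.002 -1.   ]] [-21.   12.5   0.9  78.5  -0.   62.1] [-0.27617832  0.20364676 -1.87470333]
223 116
```

View pics/crop5.png

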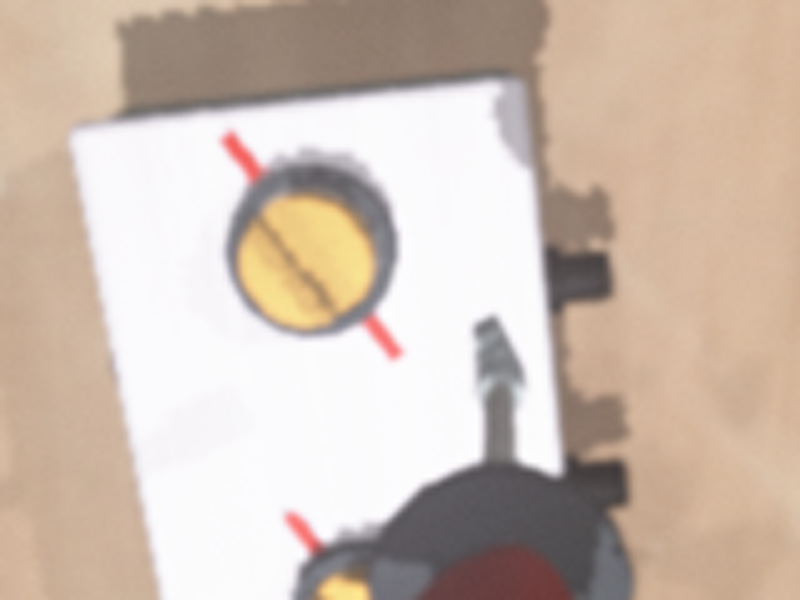

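The slot (262,222)–(332,308) is now in line with the red marks (230,140)–(396,352), so the fastener is locked. I'll carry the driver back over its hole at the original yaw.

>>> {"api": "arm_command", "payload": {"claw": [0,0,0,0,0,0,0,0,0,0,0,0], "xyz": [[0,0,-30],[20,10,-62],[60,28,-62],[100,46,-62],[140,65,-62],[180,84,-62],[210,97,-62],[231,107,-62],[231,107,-62],[231,107,-62],[231,107,-62],[231,107,-62]], "spin": [0,-0.15,-0.3,-0.45,-0.6,-0.75,-0.9,-1.05,-1.14,-1.14,-1.14,-1.14]}}

```text
time_s: 11.8
tcp_pos: [0.5953, 0.1325, 0.3355]
orientation: [[-0.952, 0.307, 0.0], [0.307, 0.952, -0.0], [-0.0, -0.0, -1.0]]
ft_force: [-0.1, -0.5, -1.8]
opening: 0.0253
gripper_force: 108.2
```

Run:
```python
from h import *
W=grab('wrist','wrist6');A=grab('scene','scene6');s=sense();t=np.array(s['tcp_pos']);R=np.array(s['orientation']);print(s['time_s'],t,np.round(R,3),s['ft_force'])
print('to grasp pose',R.T@(np.array([.5954,.133,.179])-t)*1000)
u,v=proj(W,t-[0,0,.18]).astype(int)
c1=cv2.resize(W['pixels'][v-50:v+50,u-50:u+50],(400,400),interpolation=cv2.INTER_CUBIC)
p,q=proj(A,t-[0,0,.16]).astype(int);c2=cv2.resize(A['pixels'][q-50:q+50,p-50:p+50],(400,400),interpolation=cv2.INTER_CUBIC)
cv2.imwrite('pics/crop6.png',np.hstack([c1,c2])[:,:,::-1])
```

```text
11.9 [0.59537012 0.13265365 0.33538842] [[-0.952  0.306 -0.   ]
 [ 0.306  0.952 -0.   ]
 [-0.    -0.    -1.   ]] [ 0.09307514 -0.25788151 -1.32502773]
to grasp pose [7.87306893e-02 3.50707465e-01 1.56388396e+02]
```

View pics/crop6.png

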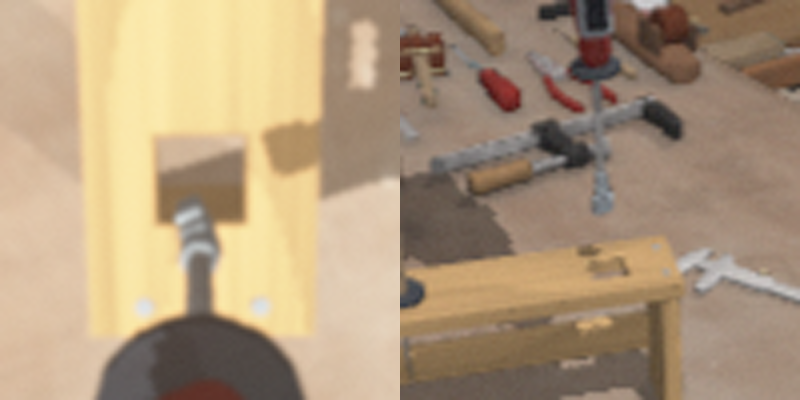

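The bit hangs at (195,215) on the hole's centre line and the hole is at (200,180), which fits a straight descent. Lowering.

>>> {"api": "arm_command", "payload": {"claw": [0,0,0,0,0,0,0,0,0], "xyz": [[0,0.5,25],[0,0.5,50],[0,0.5,75],[0,0.5,100],[0,0.5,125],[0,0.5,145],[0,0.5,152],[0,0.5,155],[0,0.5,155]], "spin": [0,0,0,0,0,0,0,0,0]}}

```text
time_s: 13.02
tcp_pos: [0.5959, 0.1334, 0.1809]
orientation: [[-0.952, 0.305, 0.001], [0.305, 0.952, 0.0], [-0.001, 0.0, -1.0]]
ft_force: [-0.5, -0.2, -1.6]
opening: 0.0257
gripper_force: 108.2
```

Not touching yet. I'll lower the last millimetres.

>>> {"api": "arm_command", "payload": {"claw": [0,0,0], "xyz": [[0,0,1],[0,0,2],[0,0,2]], "spin": [0,0,0]}}

```text
time_s: 13.4
tcp_pos: [0.5959, 0.1335, 0.1793]
orientation: [[-0.952, 0.305, 0.002], [0.305, 0.952, 0.0], [-0.001, 0.001, -1.0]]
ft_force: [-1.5, -0.9, 5.6]
opening: 0.0253
gripper_force: 108.6
```

Resting on the rack. Release gently, then go straight up.

>>> {"api": "arm_command", "payload": {"claw": [27,30,36,50,70,85,85,85,85,85,85,85], "xyz": [[0,0,0],[0,0,0],[0,0,0],[0,0,0],[0,0,0],[0,0,0],[0,0,0],[0,0,0],[0,0,-20],[0,0,-60],[0,0,-110],[0,0,-110]], "spin": [0,0,0,0,0,0,0,0,0,0,0,0], "squeeze": 20}}

```text
time_s: 14.9
tcp_pos: [0.5968, 0.1336, 0.2923]
orientation: [[-0.952, 0.305, 0.007], [0.305, 0.952, 0.001], [-0.006, 0.003, -1.0]]
ft_force: [0.4, -0.3, -1.3]
opening: 0.0854
gripper_force: 0.0
```

Run:
```python
from h import *
A=grab('scene','scene7');B=grab('side','side7');W=grab('wrist','wrist7');s=sense();print(s['time_s'],s['ft_force'],s['opening'])
f=lambda im,x,y:cv2.resize(im['pixels'][y:y+75,x:x+100],None,fx=4,fy=4,interpolation=cv2.INTER_CUBIC)
o=np.vstack([np.hstack([f(A,220,140),f(B,250,145)]),np.hstack([f(A,260,240),cv2.resize(W['pixels'][:,80:560],(400,300))])])
cv2.imwrite('pics/crop7.png',o[:,:,::-1])
```

```text
15.05 [ 0.10722542 -0.43454064 -0.89836549] 0.0847640732620624
```

View pics/crop7.png

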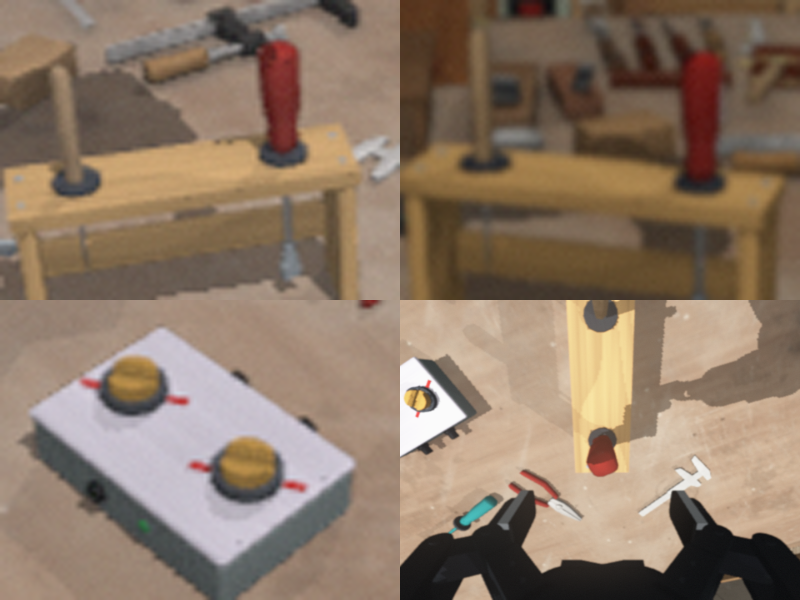

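The driver stands upright in its hole as it did at the start. Both slots now line up with their marks, the gimlet hasn't moved, and the gripper is clear.

```bash
python3 -c "
from cell import *
print(job_done())"
```

```text
the job is handed in; nothing more can be done
None
```

The fastener is locked with its slot on the red marks, the red screwdriver is back upright in its rack hole, the gimlet was left alone, and the job is handed in at about 15 s on the robot's clock (verdict not shown).

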